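Roll the marble back to the player's end of the game tin

ROBOT

A 6-joint arm with a two-finger parallel gripper is mounted at the origin on the work surface. World frame = base frame: x ahead of the robot, y to its left, z up, the work surface at z = 0. Lengths are in mm, angles in rad, forces in N, time in s.
With the tool pointing down it reaches from about 325 to 775 mm from the base axis. Payload 5.5 kg.
Tool frame: the origin (TCP) lies where the fingers leave the gripper's body, on its centre line; the fingertips stand 73 mm ahead of it and the grasp point (between the pads) lies 54 mm ahead of it; z points along the fingers, x is the direction in which the jaws open and shut, and the axes are right-handed (so a half turn about z gives the same grasp; the last joint's range is limited). The gripper opens to 85 mm and grips with 20 to 120 N. Pads are 22 mm wide; open, the fingers measure 114 mm over their backs; the gripper's body (76 mm by 85 mm) begins 54 mm behind the grasp point. The pads swing forward as they close: fully open they stand 13 mm farther back than shut.
Start: joints at [-1.252, 0.091, 1.231, -0, 1.82, -0.057], TCP at [220.211, -558.144, 303.875] pointing down, gripper open.
Joint ranges: [-2.87, 2.87], [-0.86, 2.18], [0.17, 2.46], [-1.51, 4.65], [0.06, 2.69], [-2.65, 2.65]. Speed limits (rad/s): [2.57, 2.57, 3.01, 3.14, 3.14, 3.14].

INTERFACE

Orientations are given as a unit quaternion [x, y, z, w].
In Python, from workcell import robot gives the robot as it stands.
- The arm moves only by the tool jog_arm, never from a script. Its argument "commands" is a list of rows, each a list of 3 entries, a list of its own where there are three numbers: the opening in per cent of the stroke, from 0 (shut) to 100 (fully open), then the shift along the world's x, y, z in mm, then the turn, a rotation vector about the world's x, y, z in rad. In form: [[jaw, [tx, ty, tz], [wx, wy, wz]], ...]. A call has 1 to 12 rows; each row shifts and turns the pose as measured when the row begins; what a row does not reach is not made up. A row lasts 1/12 s, in which the tool goes at most 41.7 mm and 7.16 degrees, less where a joint would pass 70% of its speed; a pose out of reach is approached as far as the arm can. A call is refused whole if a number of a shift passes 41.7 or a number of a turn 0.125, either way. A call with a gripper value outside its range is refused whole. The fingers move at their own pace and stop on an object; "force" is the grip in N (left out, the last holds). Time passes only in rows, so rows that do not move let the fingers close. It gives the time, the measured TCP pose, the force and the opening at its end, in the units of the state.
- robot.get_obs(): the state, without advancing time (a new reading comes with each control period).
- robot.camera(name): name is "side" or "top"; returns the picture (400x640x3 uint8, red, green, blue); there is no depth.
- robot.camera_params(name): a dict with "mtx" (3x3 intrinsics, pixels), "R" (3x3) and "t" (3): a world point X has camera coordinates R X + t. Camera axes: x right, y down, z forward; pixel columns grow to the right and rows downward; lengths in mm; the calibration is good to about 2 mm. A picture is of the moment at which its call begins. camera_params takes no time and is no camera call.
- robot.sign_off(): hands the job in, once; it reports no verdict.
Trained networks look in the newest picture that a camera, given by its name, has taken for a name from the list of things; names that differ only in an ending like _2 or _b are one class to them, and where a whole thing is asked for, a point or a joint stands for the part that bears it (a point fixed in the world has none). Each returns a list of dicts, best first, with "p" (0 to 1); they miss things now and then, are a little off and sometimes report something else, mostly with a low value. They report only what shows in the picture. A call takes as long as a camera call.
- robot.search_frame(camera, thing): "at" ([x, y, z] in mm, in world coordinates, good to about 4 mm: the middle of the surface that is visible of it).
- robot.silhouettes(camera, thing): "mask" (400x640 bool, what is visible of it).
The state is a dict: "time": time; "joint_pos": joint angles; "qvel": joint speeds; "tau": joint torques, N m; "eef_pos": TCP position; "tool_rot": TCP orientation; "wrist_force": force on the tool from outside, world axes, zero at the start; "moment": the same for the moment, N m; "width": opening from 0.0 (shut) to 1.0 (fully open).
Only numpy, scipy, OpenCV 4.12 (cv2) and the standard library are available. Lean on these libraries where they do the work, as an engineer would, in place of code of your own. Each camera call takes 0.05 s, during which the arm holds its last target. There are 200 camera calls.

TASK

Reset the marble game: pick up the open tin from the bamboo coaster and tilt it to about 40 degrees with its end nearer the robot down, holding it so for two seconds, so that the marble rolls over the hump to that end. Bring it level again, set it down in the middle of the coaster with the marble still at that end, and let go. Do not disturb the closed, lidded tin.

Things in the scene. Friction and masses are not known exactly. Their poses are not given: they have to be found in the camera images.
- game_mid (a point): centre (half-way up) of the open steel game tin: 100 mm long (x), 56 wide (y), 44 tall, walls 3, 0.22 kg, on the coaster. z up; x runs lengthwise and points away from the robot within 30 deg of world x: its -x end is the nearer. A bamboo groove inside has its floor highest mid-length, falling 12 deg to either end. Grasp from above across the width, mid-length
- marble_center (a point): centre of the loose green glass marble, 22 mm in diameter, in the tin's groove. At the start it rests at the end farther from the robot, 36 mm from the tin's middle; at the nearer end it rests 36 mm to the other side. It changes ends only when the tin is tilted lengthwise by more than about 12 degrees
- coaster: bamboo coaster, 120 mm square, 8 mm thick, fixed to the stand; origin at the centre of its underside, z up
- lidtin_mid (a point): centre (half-way up) of the bystander: a closed steel tin of the same size (104 x 60 x 44 mm) with a lid and a snap latch on its front, standing straight on the stand; leave it alone

How it is judged:
By the outcome, as a careful person would: the job done as asked, in the order asked, and still so for the second after the job is handed in, with the robot touching nothing.
It also fails if it takes over 59 s, if anything falls off the work surface, if the arm or the gripper's body presses on something with over 40 N, if the wrist force passes 120 N, or if a joint passes its speed limit or range.

## Working session

There is one attempt and no reset: what is moved stays moved. The work goes in short steps, Python scripts to look and compute and a tool call to move; the robot and the scene stay as the last step left them, time stands still between calls to the robot, and variables do not carry over. Pictures are saved under pics/ and viewed, about 8 in all and at most 12, crops included, and the job is handed in when it is done.

Besides the shell and the picture viewer there is one more tool, called after "Call:" as a command line: name --argument value ..., lists and objects as JSON in quotes. jog_arm: Moves the arm, as the interface text tells. Its arguments: {"type":"object","properties":{"commands":{"type":"array","items":{"type":"array"}},"force":{"type":"number"}},"required":["commands"]}

```bash
mkdir -p pics
python3 - <<'E'
from workcell import robot
import cv2,numpy as np
ims=[]
for c in("top","side"):
    im=robot.camera(c); cv2.imwrite(f"pics/{c}0.png",im[...,::-1])
    p=robot.camera_params(c); print(c,-p["R"].T@p["t"],p["R"].round(2).tolist(),p["mtx"][0][0])
    for t in("game_mid","marble_center","coaster","lidtin_mid"):
        print(c,t,[(np.round(d["at"],1),round(d["p"],2)) for d in robot.search_frame(c,t)][:3])
    ims.append(im)
cv2.imwrite("pics/both0.png",cv2.resize(np.vstack(ims),(480,600))[...,::-1])
o=robot.get_obs();print(o)
E
```

```text
top [510.75296887 -17.80603915 792.45874774] [[0.02, -1.0, 0.0], [-0.99, -0.02, -0.12], [0.12, 0.0, -0.99]] 391.60035823132216
top game_mid []
top marble_center [(array([ 629.4, -213.6,   34.5]), 0.54), (array([534.1, 191. ,  38.2]), 0.27)]
top coaster [(array([ 581.5, -193. ,    9.3]), 0.89)]
top lidtin_mid [(array([533.1, 189.4,  40.3]), 0.96), (array([ 577.5, -193.9,   11.2]), 0.58)]
side [ 478.32289082 -451.57837384  574.44758735] [[0.95, -0.3, -0.01], [-0.23, -0.69, -0.68], [0.2, 0.65, -0.73]] 434.2490883655459
side game_mid []
side marble_center [(array([ 623.4, -219. ,   34.5]), 0.73), (array([537.1, 166.6,  40.7]), 0.59)]
side coaster [(array([ 587.1, -259.1,    6.8]), 0.71)]
side lidtin_mid [(array([536.7, 166.1,  42.7]), 0.66)]
{'time': 0.5, 'joint_pos': array([-1.25171519e+00,  9.11049801e-02,  1.23074216e+00,  2.77028384e-05,
        1.81982875e+00, -5.67090409e-02]), 'qvel': array([ 0.00023177, -0.00103012, -0.00119518, -0.00094829,  0.00127656,
        0.00084932]), 'tau': array([-7.05495404e-04, -4.57910728e+01, -4.17654562e+01, -5.70102668e-05,
        1.06249812e-03,  8.66659832e-06]), 'eef_pos': array([ 220.20406112, -558.12906759,  303.84840626]), 'tool_rot': array([ 8.26744830e-01, -5.62577092e-01, -2.48555250e-05, -3.59782071e-05]), 'wrist_force': array([-0.54054773,  0.00776573, -0.132562  ]), 'moment': array([-0.02249114,  0.01672286,  0.02982804]), 'width': 0.9975847725172522}
```

View pics/top0.png

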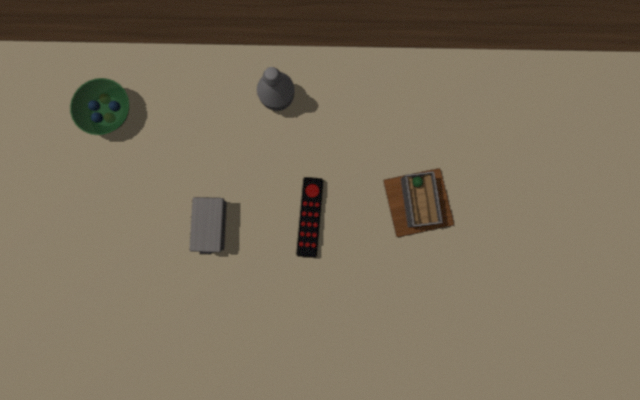

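View pics/side0.png

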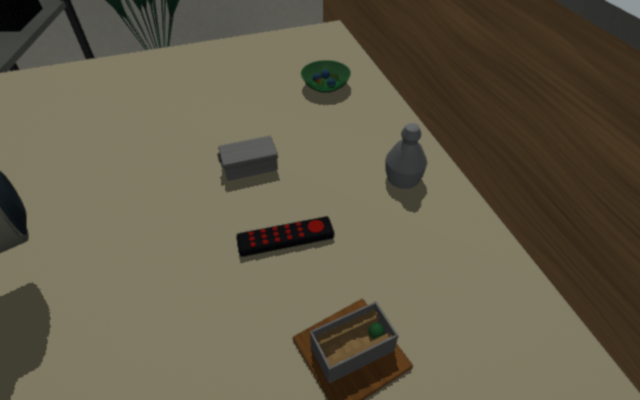

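The top view shows the open tin around pixel (422,200), with the marble at its far end (417,181), on the coaster around (418,202). The lidded tin is far off at (208,225). I'll zoom in on the tin to measure it.

Run:
```python
import cv2,numpy as np
a=cv2.imread("pics/top0.png")[160:245,375:465]; b=cv2.imread("pics/side0.png")[295:400,285:420]
a=cv2.resize(a,None,fx=4.4,fy=4.4,interpolation=cv2.INTER_CUBIC);b=cv2.resize(b,None,fx=2.95,fy=2.95,interpolation=cv2.INTER_CUBIC)
h=max(a.shape[0],b.shape[0]);f=lambda i:np.vstack([i,np.zeros((h-i.shape[0],i.shape[1],3),np.uint8)])
im=np.hstack([f(a),f(b)]);im=cv2.convertScaleAbs(im,alpha=1.8);print(im.shape)
cv2.imwrite("pics/zoom0.png",im)
```

```text
(374, 794, 3)
```

View pics/zoom0.png

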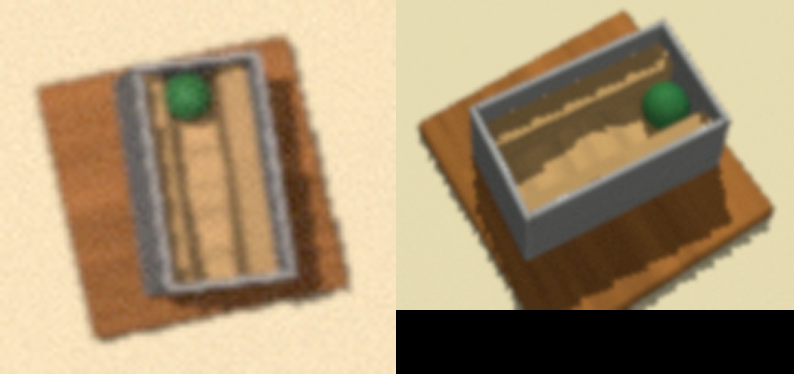

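The zoom's left half shows the tin rim corners at about (131,70), (261,55), (295,275) and (167,290). The coaster corners are (38,88), (288,40), (348,288) and (100,338), and the marble is at (188,97). The right half shows the rim corners at (472,110), (660,25), (728,122) and (528,215). I'll project these.

```bash
cat > h.py <<'E'
import numpy as np
from workcell import robot
def back(c,uv,z):
    p=robot.camera_params(c);R,t,K=map(np.array,(p["R"],p["t"],p["mtx"]))
    o=-R.T@t.ravel();d=(R.T@np.linalg.inv(K)@np.c_[uv,np.ones(len(uv))].T).T
    return o+d*((z-o[2])/d[:,2])[:,None]
E
python3 - <<'E'
from h import *
def rep(n,P):
    c=P.mean(0);L=[np.linalg.norm(P[i]-P[(i+1)%len(P)])for i in range(len(P))]
    e=[np.degrees(np.arctan2(*(P[i]-P[(i+1)%len(P)])[[1,0]]))%180 for i in range(len(P))]
    print(n,c.round(1),np.round(L,1),np.round(e,1))
zt=lambda q:(np.array(q)+.5)/4.4+[375,160]-.5
zs=lambda q:(np.array(q)-[396,0]+.5)/2.95+[285,295]-.5
rep("rim top",back("top",zt([(131,70),(261,55),(295,275),(167,290)]),52))
rep("rim side",back("side",zs([(472,110),(660,25),(728,122),(528,215)]),52))
rep("coaster",back("top",zt([(38,88),(288,40),(348,288),(100,338)]),8))
C=back("side",zs([(420,125),(625,12),(772,210)]),8);rep("coaster side",C);print(((C[0]+C[2])/2).round(1))
print(back("top",zt([(188,97)]),28),back("side",zs([(666,105)]),28))
E
```

```text
rim top [ 594.3 -220.5   52. ] [57.2 96.4 55.5 96.4] [97.7  7.7 97.7  8.7]
rim side [ 594.4 -219.8   52. ] [95.  53.6 96.  52. ] [  7.9 100.3   7.   99.2]
coaster [ 591.9 -223.3    8. ] [118.2 116.7 115.5 117.4] [102.   12.4 102.3  13.7]
coaster side [ 607.1 -199.3    8. ] [116.6 116.3 164. ] [ 12.9 102.5 147.7]
[ 592.3 -222.6    8. ]
[[ 630.50528951 -216.12123787   28.        ]] [[ 630.91019809 -213.94836133   28.        ]]
```

Both views agree: the tin centre is (594,-220) with yaw about 8°, and the coaster centre is (592,-223) with yaw about 13°. The measured sizes match those given. The jaw axis is now at -68.5° and needs -82°, so I'll move above the tin.

Call:
jog_arm --commands '[[100, [14, 12, -3], [0, 0, -0.02]], [100, [28, 25, -5], [0, 0, -0.02]], [100, [28, 25, -5], [0, 0, -0.02]], [100, [28, 25, -5], [0, 0, -0.02]], [100, [28, 25, -5], [0, 0, -0.02]], [100, [28, 25, -5], [0, 0, -0.02]], [100, [28, 25, -5], [0, 0, -0.02]], [100, [28, 25, -5], [0, 0, -0.02]], [100, [28, 25, -5], [0, 0, -0.02]], [100, [28, 25, -5], [0, 0, -0.02]], [100, [28, 25, -5], [0, 0, -0.02]], [100, [28, 25, -5], [0, 0, -0.015]]]' --force 60

```text
time: 1.5
eef_pos: [547.4, -261.7, 245.5]
tool_rot: [0.746, -0.666, 0.002, 0.002]
wrist_force: [0.7, -0.2, -0.2]
width: 0.997
```

Call:
jog_arm --commands '[[100, [18, 16, -10], [0, 0, 0.01]], [100, [15, 14, -20], [0, 0, 0.01]], [100, [10, 8, -20], [0, 0, 0.006]], [100, [3, 3, -20], [0, 0, 0]], [100, [0, 0, -10], [0, 0, 0]], [100, [0, 0, 0], [0, 0, 0]]]'

```text
time: 2.0
eef_pos: [601.1, -209.6, 161.9]
tool_rot: [0.759, -0.651, 0.003, 0.0]
wrist_force: [-0.6, -0.8, -0.6]
width: 0.996
```

Run:
```python
from h import *
import cv2
o=robot.get_obs();q=o["tool_rot"];print(o["eef_pos"].round(1),np.degrees(2*np.arctan2(q[1],q[0])),q.round(4))
a=robot.camera("top")[140:250,350:480];b=robot.camera("side")[240:400,260:460]
im=np.hstack([cv2.resize(a,(390,330),interpolation=2),cv2.resize(b,(400,320),interpolation=2)[:330].copy() if 0 else cv2.resize(b,(400,330),interpolation=2)])
cv2.imwrite("pics/above.png",cv2.convertScaleAbs(im,alpha=1.8)[...,::-1])
```

```text
[ 601.1 -209.6  161.9] -81.25952240944264 [ 7.589e-01 -6.512e-01  3.000e-03  4.000e-04]
```

View pics/above.png

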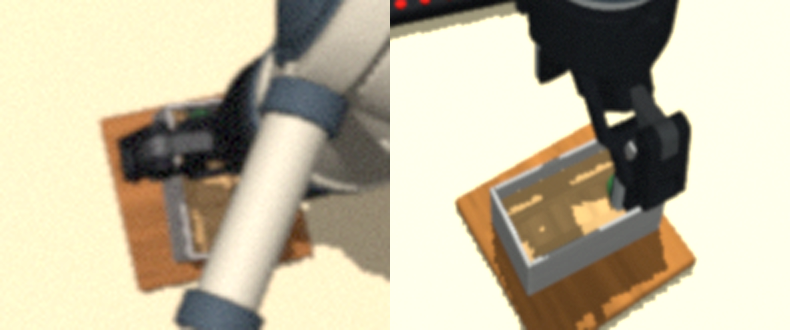

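The side view shows the fingers straddling the tin, but shifted about 7 mm towards its far end and 10 mm in y, which matches the reported pose. I'll correct the position and go down to TCP z ≈ 86.

Call:
jog_arm --commands '[[100, [-4, -5, 0], [0, 0, -0.006]], [100, [-3, -5, 0], [0, 0, -0.005]], [100, [0, 0, 0], [0, 0, 0]], [100, [0, 0, 0], [0, 0, 0]]]'

```text
time: 2.43
eef_pos: [593.7, -224.6, 170.8]
tool_rot: [0.753, -0.658, 0.009, -0.001]
wrist_force: [0.4, 0.4, 0.0]
width: 0.999
```

Call:
jog_arm --commands '[[100, [0, 0, 0], [0, 0, 0]], [100, [0, 0, 0], [0, 0, 0]], [100, [0, 0, 0], [0, 0, 0]]]'

```text
time: 2.68
eef_pos: [593.7, -226.2, 173.4]
tool_rot: [0.753, -0.658, 0.01, -0.001]
wrist_force: [0.6, -0.5, -0.4]
width: 0.995
```

```bash
cat > st.py <<'E'
from h import *
from scipy.spatial.transform import Rotation as Ro
def st():
    o=robot.get_obs();R=Ro.from_quat(o["tool_rot"]).as_matrix()
    # tilt about the jaw axis etc: tool z in world, jaw yaw, correction rotvec to yaw -82 vertical
    a=np.radians(-82);x=np.array([np.cos(a),np.sin(a),0]);z=np.array([0,0,-1]);W=np.c_[x,np.cross(z,x),z]
    print(o["time"],o["eef_pos"].round(1),"toolz",R[:,2].round(3),"corr rotvec",Ro.from_matrix(W@R.T).as_rotvec().round(4),"w",round(o["width"],3),"F",o["wrist_force"].round(1),"qv",np.abs(o["qvel"]).max().round(3))
st()
E
python3 st.py
```

```text
2.6833 [ 593.7 -226.2  173.4] toolz [ 0.018 -0.012 -1.   ] corr rotvec [0.0115 0.0178 0.0062] w 0.995 F [ 0.6 -0.5 -0.4] qv 0.005
```

Call:
jog_arm --commands '[[100, [0, 3, -3], [0.006, 0.009, 0.003]], [100, [0, 2, -10], [0.004, 0.006, 0.002]], [100, [0, 0, -12], [0, 0, 0]], [100, [0, 0, -6], [0, 0, 0]], [100, [0, 0, 0], [0, 0, 0]], [100, [0, 0, 0], [0, 0, 0]]]'

```text
time: 3.18
eef_pos: [593.3, -219.6, 137.4]
tool_rot: [0.755, -0.656, -0.001, 0.0]
wrist_force: [0.7, -0.7, 0.2]
width: 1.002
```

```bash
python3 st.py
```

```text
3.1833 [ 593.3 -219.6  137.4] toolz [-0.001  0.001 -1.   ] corr rotvec [-0.0008 -0.001  -0.0005] w 1.002 F [ 0.7 -0.7  0.2] qv 0.022
```

Call:
jog_arm --commands '[[100, [0, 0, -6], [0, 0, 0]], [100, [0, 0, -8], [0, 0, 0]], [100, [0, 0, -8], [0, 0, 0]], [100, [0, 0, -8], [0, 0, 0]], [100, [0, 0, -6], [0, 0, 0]], [100, [0, 0, -4], [0, 0, 0]], [100, [0, 0, -2], [0, 0, 0]], [100, [0, 0, 0], [0, 0, 0]], [100, [0, 0, 0], [0, 0, 0]]]'

```text
time: 3.93
eef_pos: [592.7, -219.4, 89.5]
tool_rot: [0.755, -0.656, -0.002, 0.0]
wrist_force: [0.3, 1.0, 0.0]
width: 0.999
```

```bash
python3 st.py
```

```text
3.9333 [ 592.7 -219.4   89.5] toolz [-0.003  0.002 -1.   ] corr rotvec [-0.0016 -0.0031 -0.0005] w 0.999 F [0.3 1.  0. ] qv 0.003
```

Close the jaws, after a small correction.

Call:
jog_arm --commands '[[100, [1, 0, -3], [0, -0.003, 0]], [100, [0, 0, 0], [0, 0, 0]], [80, [0, 0, 0], [0, 0, 0]], [70, [0, 0, 0], [0, 0, 0]], [66, [0, 0, 0], [0, 0, 0]], [60, [0, 0, 0], [0, 0, 0]], [50, [0, 0, 0], [0, 0, 0]], [40, [0, 0, 0], [0, 0, 0]], [40, [0, 0, 0], [0, 0, 0]], [40, [0, 0, 0], [0, 0, 0]], [40, [0, 0, 0], [0, 0, 0]], [40, [0, 0, 0], [0, 0, 0]]]' --force 60

```text
time: 4.93
eef_pos: [594.6, -219.6, 88.2]
tool_rot: [0.755, -0.656, 0.001, -0.001]
wrist_force: [0.1, 0.0, -0.6]
width: 0.645
```

```bash
python3 st.py
```

```text
4.9333 [ 594.6 -219.6   88.2] toolz [ 0.003  0.    -1.   ] corr rotvec [-0.0005  0.0033 -0.0005] w 0.645 F [ 0.1  0.  -0.6] qv 0.001
```

The tin is gripped (0.645 × 85 ≈ 55 mm). I'll lift slowly.

Call:
jog_arm --commands '[[40, [0, 0, 3], [0, 0, 0]], [40, [0, 0, 6], [0, 0, 0]], [40, [0, 0, 8], [0, 0, 0]], [40, [0, 0, 8], [0, 0, 0]], [40, [0, 0, 8], [0, 0, 0]], [40, [0, 0, 8], [0, 0, 0]], [40, [0, 0, 8], [0, 0, 0]], [40, [0, 0, 8], [0, 0, 0]], [40, [0, 0, 8], [0, 0, 0]], [40, [0, 0, 6], [0, 0, 0]], [40, [0, 0, 3], [0, 0, 0]], [40, [0, 0, 0], [0, 0, 0]]]'

```text
time: 5.93
eef_pos: [594.3, -219.6, 171.4]
tool_rot: [0.755, -0.656, 0.002, -0.001]
wrist_force: [-0.5, 0.2, -1.6]
width: 0.648
```

```bash
python3 st.py
python3 - <<'E'
from h import *
import cv2
b=robot.camera("side")[180:380,240:500]
cv2.imwrite("pics/lift.png",cv2.convertScaleAbs(cv2.resize(b,(520,400),interpolation=2),alpha=1.8)[...,::-1])
E
```

```text
5.9333 [ 594.3 -219.6  171.4] toolz [ 0.004 -0.    -1.   ] corr rotvec [ 0.0002  0.0045 -0.0005] w 0.648 F [-0.5  0.2 -1.6] qv 0.003
```

View pics/lift.png

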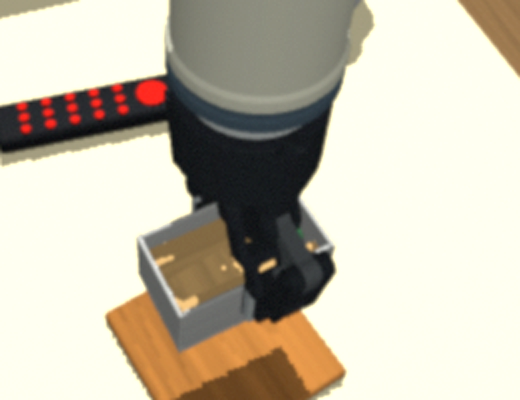

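The tin is lifted and still level. Now I'll tilt it about the jaw axis (0.139,-0.99,0), near end down.

Call:
jog_arm --commands '[[40, [-1, 0, 0], [0.0035, -0.025, 0]], [40, [-3, 0, 0], [0.0056, -0.04, 0]], [40, [-3, 0, 0], [0.007, -0.05, 0]], [40, [-3, -1, 0], [0.007, -0.05, 0]], [40, [-3, 0, 0], [0.007, -0.05, 0]], [40, [-3, 0, 0], [0.007, -0.05, 0]], [40, [-3, -1, 0], [0.007, -0.05, 0]], [40, [-3, 0, 0], [0.007, -0.05, 0]], [40, [-3, 0, 0], [0.007, -0.05, 0]], [40, [-2, -1, 0], [0.007, -0.05, 0]], [40, [-2, 0, 0], [0.0056, -0.04, 0]], [40, [-1, 0, 0], [0.0035, -0.025, 0]]]'

```text
time: 6.98
eef_pos: [558.8, -220.9, 160.6]
tool_rot: [0.724, -0.631, 0.181, -0.21]
wrist_force: [-0.5, -0.2, -2.1]
width: 0.647
```

Call:
jog_arm --commands '[[40, [0, 0, 0], [0, 0, 0]]]'

```text
time: 7.07
eef_pos: [557.5, -220.9, 159.0]
tool_rot: [0.724, -0.632, 0.181, -0.21]
wrist_force: [-0.1, -0.2, -2.5]
width: 0.648
```

```bash
python3 st.py
```

```text
7.0667 [ 557.5 -220.9  159. ] toolz [ 0.527  0.076 -0.846] corr rotvec [-0.0812  0.5559  0.0039] w 0.648 F [-0.1 -0.2 -2.5] qv 0.021
```

Call:
jog_arm --commands '[[40, [-1, 0, 1], [0.004, -0.028, 0]], [40, [-1, 0, 1], [0.005, -0.036, 0]], [40, [-1, 0, 1], [0.005, -0.036, 0]], [40, [0, 0, 1], [0.003, -0.022, 0]], [40, [0, 0, 0], [0.001, -0.01, 0]], [40, [0, 0, 0], [0, 0, 0]], [40, [0, 0, 0], [0, 0, 0]]]'

```text
time: 7.65
eef_pos: [551.8, -220.3, 158.7]
tool_rot: [0.708, -0.619, 0.221, -0.258]
wrist_force: [0.3, 1.2, -2.0]
width: 0.648
```

```bash
python3 st.py
```

```text
7.65 [ 551.8 -220.3  158.7] toolz [ 0.632  0.091 -0.77 ] corr rotvec [-0.1007  0.6853  0.0063] w 0.648 F [ 0.3  1.2 -2. ] qv 0.005
```

The tool tilt is 39.7°. I'll hold, and check with a picture.

Call:
jog_arm --commands '[[40, [0, 0, 0], [0, 0, 0]], [40, [0, 0, 0], [0, 0, 0]], [40, [0, 0, 0], [0, 0, 0]], [40, [0, 0, 0], [0, 0, 0]], [40, [0, 0, 0], [0, 0, 0]], [40, [0, 0, 0], [0, 0, 0]], [40, [0, 0, 0], [0, 0, 0]], [40, [0, 0, 0], [0, 0, 0]], [40, [0, 0, 0], [0, 0, 0]], [40, [0, 0, 0], [0, 0, 0]], [40, [0, 0, 0], [0, 0, 0]], [40, [0, 0, 0], [0, 0, 0]]]'

```text
time: 8.65
eef_pos: [552.5, -220.1, 159.0]
tool_rot: [0.709, -0.619, 0.221, -0.257]
wrist_force: [0.1, -0.2, -1.8]
width: 0.644
```

Call:
jog_arm --commands '[[40, [0, 0, 0], [0, 0, 0]], [40, [0, 0, 0], [0, 0, 0]], [40, [0, 0, 0], [0, 0, 0]], [40, [0, 0, 0], [0, 0, 0]], [40, [0, 0, 0], [0, 0, 0]], [40, [0, 0, 0], [0, 0, 0]], [40, [0, 0, 0], [0, 0, 0]], [40, [0, 0, 0], [0, 0, 0]], [40, [0, 0, 0], [0, 0, 0]], [40, [0, 0, 0], [0, 0, 0]], [40, [0, 0, 0], [0, 0, 0]], [40, [0, 0, 0], [0, 0, 0]]]'

```text
time: 9.65
eef_pos: [552.4, -220.1, 159.0]
tool_rot: [0.708, -0.619, 0.221, -0.257]
wrist_force: [-0.4, -0.2, -1.5]
width: 0.649
```

```bash
python3 st.py
python3 - <<'E'
from h import *
import cv2
b=robot.camera("side")[180:380,240:500]
cv2.imwrite("pics/tilt.png",cv2.convertScaleAbs(cv2.resize(b,(520,400),interpolation=2),alpha=1.8)[...,::-1])
E
```

```text
9.65 [ 552.4 -220.1  159. ] toolz [ 0.631  0.091 -0.771] corr rotvec [-0.1003  0.6834  0.0051] w 0.649 F [-0.4 -0.2 -1.5] qv 0.002
```

View pics/tilt.png

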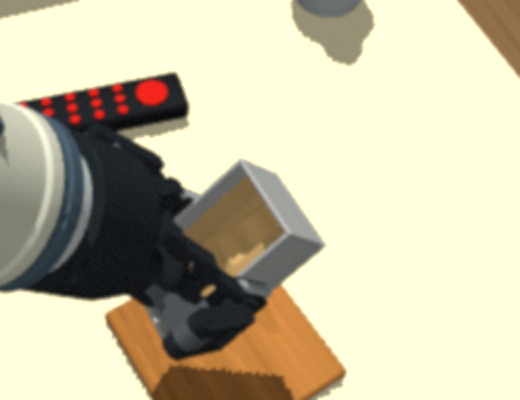

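The far end of the tilted tin is empty, so the marble has left it. I'll hold half a second more, then bring it level gently.

Call:
jog_arm --commands '[[40, [0, 0, 0], [0, 0, 0]], [40, [0, 0, 0], [0, 0, 0]], [40, [0, 0, 0], [0, 0, 0]], [40, [0, 0, 0], [0, 0, 0]], [40, [0, 0, 0], [0, 0, 0]], [40, [1, 0, 0], [-0.003, 0.02, 0]], [40, [2, 0, 0], [-0.005, 0.035, 0]], [40, [2, 0, 0], [-0.006, 0.04, 0]], [40, [2, 0, 0], [-0.006, 0.04, 0]], [40, [2, 0, 0], [-0.006, 0.04, 0]], [40, [2, 0, 0], [-0.006, 0.04, 0]], [40, [2, 0, 0], [-0.006, 0.04, 0]]]'

```text
time: 10.7
eef_pos: [564.9, -221.0, 158.6]
tool_rot: [0.735, -0.646, 0.136, -0.156]
wrist_force: [0.6, 0.6, -2.3]
width: 0.648
```

Call:
jog_arm --commands '[[40, [2, 0, 0], [-0.006, 0.04, 0]], [40, [2, 0, 0], [-0.006, 0.04, 0]], [40, [2, 0, 0], [-0.006, 0.04, 0]], [40, [2, 0, 0], [-0.006, 0.04, 0]], [40, [2, 0, 0], [-0.006, 0.04, 0]], [40, [2, 0, 0], [-0.005, 0.035, 0]], [40, [2, 0, 0], [-0.004, 0.03, 0]], [40, [1, 0, 0], [-0.003, 0.02, 0]], [40, [1, 0, 0], [-0.0015, 0.01, 0]], [40, [0, 0, 0], [0, 0, 0]], [40, [0, 0, 0], [0, 0, 0]]]'

```text
time: 11.62
eef_pos: [585.9, -221.1, 161.0]
tool_rot: [0.75, -0.66, 0.036, -0.034]
wrist_force: [-0.4, 0.2, -2.4]
width: 0.645
```

```bash
python3 st.py
```

```text
11.6167 [ 585.9 -221.1  161. ] toolz [ 0.099  0.002 -0.995] corr rotvec [-0.0031  0.0992  0.0123] w 0.645 F [-0.4  0.2 -2.4] qv 0.007
```

Call:
jog_arm --commands '[[40, [1, 0, 0], [0, 0.015, 0.002]], [40, [1, 0, 0], [0, 0.025, 0.003]], [40, [1, 0, 0], [-0.001, 0.025, 0.003]], [40, [1, 0, 0], [-0.001, 0.015, 0.002]], [40, [0, -1, 0], [0, 0.008, 0.001]], [40, [0, 0, 0], [0, 0, 0]], [40, [0, 0, 0], [0, 0, 0]], [40, [0, 0, 0], [0, 0, 0]]]'

```text
time: 12.28
eef_pos: [588.9, -222.9, 161.2]
tool_rot: [0.754, -0.657, 0.002, -0.003]
wrist_force: [0.7, 0.2, -2.4]
width: 0.646
```

```bash
python3 st.py
```

```text
12.2833 [ 588.9 -222.9  161.2] toolz [ 0.007  0.001 -1.   ] corr rotvec [-0.0011  0.0069  0.0029] w 0.646 F [ 0.7  0.2 -2.4] qv 0.003
```

Call:
jog_arm --commands '[[40, [1, 0, -3], [0, 0.003, 0]], [40, [1, 0, -6], [0, 0.001, 0.002]], [40, [1, 0, -8], [0, 0, 0]], [40, [0, 0, -8], [0, 0, 0]], [40, [0, 0, -8], [0, 0, 0]], [40, [0, 0, -6], [0, 0, 0]], [40, [0, 0, -4], [0, 0, 0]], [40, [0, 0, -2], [0, 0, 0]], [40, [0, 0, 0], [0, 0, 0]], [40, [0, 0, 0], [0, 0, 0]]]'

```text
time: 13.12
eef_pos: [590.6, -222.5, 108.9]
tool_rot: [0.754, -0.657, -0.001, -0.001]
wrist_force: [-0.3, -0.7, -1.8]
width: 0.645
```

```bash
python3 st.py
python3 - <<'E'
from h import *
import cv2
b=robot.camera("side")[240:400,250:458]
cv2.imwrite("pics/low.png",cv2.convertScaleAbs(cv2.resize(b,(780,600),interpolation=2),alpha=1.8)[...,::-1])
E
```

```text
13.1167 [ 590.6 -222.5  108.9] toolz [-0.     0.003 -1.   ] corr rotvec [-0.0026 -0.0002  0.0012] w 0.645 F [-0.3 -0.7 -1.8] qv 0.004
```

View pics/low.png

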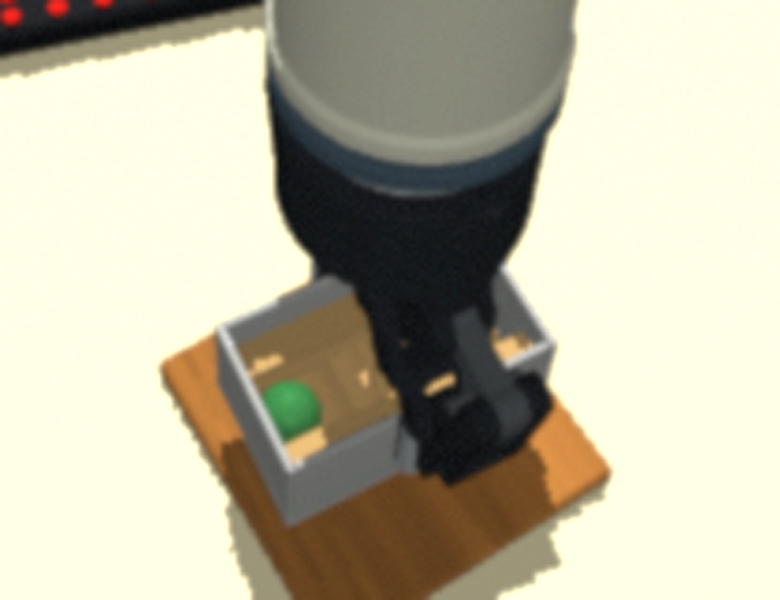

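The marble is now at the near end, at (292,410) in the crop. I'll check the tin's position and level in the hand from the rim corners (225,328), (293,468) and (552,345).

Run:
```python
from h import *
P=back("side",(np.array([(225,328),(293,468),(552,345)])+.5)/3.75+[250,240]-.5,72.7)
print(P.round(1),((P[0]+P[2])/2).round(1),np.linalg.norm(np.diff(P,axis=0),axis=1),np.degrees(np.arctan2(*(P[2]-P[1])[[1,0]])))
```

```text
[[ 541.4 -203.8   72.7]
 [ 547.7 -255.5   72.7]
 [ 641.9 -242.9   72.7]] [ 591.6 -223.4   72.7] [52.08425253 94.98238378] 7.578576085931533
```

Call:
jog_arm --commands '[[40, [0, 0, -3], [0, 0, 0]], [40, [0, 0, -4], [0, 0, 0]], [40, [0, 0, -4], [0, 0, 0]], [40, [0, 0, -3], [0, 0, 0]], [40, [0, 0, -1], [0, 0, 0]], [40, [0, 0, 0], [0, 0, 0]], [40, [0, 0, 0], [0, 0, 0]]]'

```text
time: 13.75
eef_pos: [591.4, -222.8, 94.2]
tool_rot: [0.754, -0.657, 0.001, -0.001]
wrist_force: [-0.1, -0.3, -1.8]
width: 0.65
```

```bash
python3 st.py
```

```text
13.75 [ 591.4 -222.8   94.2] toolz [ 0.003  0.001 -1.   ] corr rotvec [-0.0013  0.0027  0.0012] w 0.65 F [-0.1 -0.3 -1.8] qv 0.002
```

Call:
jog_arm --commands '[[40, [0, 0, -2], [0, 0, 0]], [40, [0, 0, -2], [0, 0, 0]], [40, [0, 0, -1], [0, 0, 0]], [40, [0, 0, 0], [0, 0, 0]], [40, [0, 0, 0], [0, 0, 0]]]'

```text
time: 14.17
eef_pos: [591.5, -222.9, 89.0]
tool_rot: [0.754, -0.657, 0.001, -0.001]
wrist_force: [-0.1, -0.2, -2.0]
width: 0.645
```

```bash
python3 st.py
```

```text
14.1667 [ 591.5 -222.9   89. ] toolz [ 0.003  0.001 -1.   ] corr rotvec [-0.0011  0.0032  0.0012] w 0.645 F [-0.1 -0.2 -2. ] qv 0.002
```

Call:
jog_arm --commands '[[40, [0, 0, -1], [0, 0, 0]], [40, [0, 0, 0], [0, 0, 0]], [40, [0, 0, 0], [0, 0, 0]]]'

```text
time: 14.42
eef_pos: [591.8, -223.0, 88.4]
tool_rot: [0.754, -0.656, 0.001, -0.002]
wrist_force: [0.5, 0.2, -1.9]
width: 0.645
```

```bash
python3 st.py
```

```text
14.4167 [ 591.8 -223.    88.4] toolz [ 0.004  0.001 -1.   ] corr rotvec [-0.0007  0.0041  0.0012] w 0.645 F [ 0.5  0.2 -1.9] qv 0.003
```

Call:
jog_arm --commands '[[40, [0, 0, -1], [0, 0, 0]], [40, [0, 0, 0], [0, 0, 0]], [40, [0, 0, 0], [0, 0, 0]]]'

```text
time: 14.67
eef_pos: [592.0, -223.1, 88.5]
tool_rot: [0.754, -0.657, 0.002, -0.002]
wrist_force: [0.5, 0.6, -1.6]
width: 0.642
```

```bash
python3 st.py
```

```text
14.6667 [ 592.  -223.1   88.5] toolz [ 0.005  0.    -1.   ] corr rotvec [-0.0004  0.0051  0.0013] w 0.642 F [ 0.5  0.6 -1.6] qv 0.002
```

Call:
jog_arm --commands '[[40, [0, 0, -1.5], [0, -0.001, 0]], [40, [0, 0, -1], [0, 0, 0]], [40, [0, 0, 0], [0, 0, 0]]]'

```text
time: 14.92
eef_pos: [592.1, -223.1, 88.5]
tool_rot: [0.754, -0.656, 0.003, -0.002]
wrist_force: [0.7, 1.1, -2.3]
width: 0.646
```

```bash
python3 st.py
```

```text
14.9167 [ 592.1 -223.1   88.5] toolz [ 0.007 -0.    -1.   ] corr rotvec [0.     0.0071 0.0011] w 0.646 F [ 0.7  1.1 -2.3] qv 0.004
```

Call:
jog_arm --commands '[[40, [0, 0, -2], [0, 0.004, 0]], [40, [0, 0, -2], [0, 0.003, 0]], [40, [0, 0, -2], [0, 0, 0]]]'

```text
time: 15.17
eef_pos: [593.1, -223.3, 88.2]
tool_rot: [0.754, -0.656, 0.002, -0.001]
wrist_force: [-4.4, 1.7, 10.5]
width: 0.648
```

```bash
python3 st.py
```

```text
15.1667 [ 593.1 -223.3   88.2] toolz [ 0.004 -0.001 -1.   ] corr rotvec [0.0011 0.0038 0.001 ] w 0.648 F [-4.4  1.7 10.5] qv 0.014
```

The tin is on the coaster (Fz = +10.5 N at z = 88.2, the same height as at the grasp). I'll relax and open the jaws slowly.

Call:
jog_arm --commands '[[40, [0, 0, 0], [0, 0, 0]], [60, [0, 0, 0], [0, 0, 0]], [66, [0, 0, 0], [0, 0, 0]], [70, [0, 0, 0], [0, 0, 0]], [75, [0, 0, 0], [0, 0, 0]], [82, [0, 0, 0], [0, 0, 0]], [90, [0, 0, 0], [0, 0, 0]], [100, [0, 0, 0], [0, 0, 0]], [100, [0, 0, 0], [0, 0, 0]], [100, [0, 0, 0], [0, 0, 0]], [100, [0, 0, 0], [0, 0, 0]]]' --force 20

```text
time: 16.08
eef_pos: [593.5, -223.6, 87.0]
tool_rot: [0.754, -0.656, 0.002, -0.001]
wrist_force: [-0.4, -0.0, 0.1]
width: 1.001
```

```bash
python3 st.py
```

```text
16.0833 [ 593.5 -223.6   87. ] toolz [ 0.005 -0.002 -1.   ] corr rotvec [0.0016 0.0046 0.0011] w 1.001 F [-0.4 -0.   0.1] qv 0.002
```

Call:
jog_arm --commands '[[100, [0, 0, 4], [0, 0, 0]], [100, [0, 0, 7], [0, 0, 0]], [100, [0, 0, 8], [0, 0, 0]], [100, [0, 0, 8], [0, 0, 0]], [100, [0, 0, 10], [0, 0, 0]], [100, [0, 0, 14], [0, 0, 0]], [100, [0, 0, 14], [0, 0, 0]], [100, [0, 0, 14], [0, 0, 0]], [100, [0, 0, 14], [0, 0, 0]], [100, [0, 0, 14], [0, 0, 0]], [100, [0, 0, 10], [0, 0, 0]], [100, [0, 0, 5], [0, 0, 0]]]'

```text
time: 17.08
eef_pos: [593.1, -223.3, 224.3]
tool_rot: [0.754, -0.656, 0.005, -0.002]
wrist_force: [-0.2, -0.0, 0.0]
width: 0.999
```

Call:
jog_arm --commands '[[100, [-10, -12, 0], [0, 0, 0]], [100, [-20, -22, 0], [0, 0, 0]], [100, [-25, -25, 0], [0, 0, 0]], [100, [-25, -25, 0], [0, 0, 0]], [100, [-25, -25, 0], [0, 0, 0]], [100, [-25, -25, 0], [0, 0, 0]], [100, [-25, -25, 0], [0, 0, 0]], [100, [-25, -25, 0], [0, 0, 0]], [100, [-25, -25, 0], [0, 0, 0]], [100, [-15, -15, 0], [0, 0, 0]], [100, [-8, -8, 0], [0, 0, 0]], [100, [0, 0, 0], [0, 0, 0]]]'

```text
time: 18.08
eef_pos: [344.9, -465.8, 222.1]
tool_rot: [0.755, -0.656, 0.003, -0.001]
wrist_force: [-0.0, -0.5, -1.0]
width: 1.0
```

```bash
python3 st.py
python3 - <<'E'
from h import *
import cv2
a=robot.camera("top"); cv2.imwrite("pics/top1.png",a[...,::-1]);s=robot.camera("side")
a=cv2.resize(a[160:245,375:465],None,fx=4.4,fy=4.4,interpolation=2);b=cv2.resize(s[295:400,285:420],None,fx=2.95,fy=2.95,interpolation=2)
b=np.vstack([b,np.zeros((a.shape[0]-b.shape[0],b.shape[1],3),np.uint8)])
cv2.imwrite("pics/zoom1.png",cv2.convertScaleAbs(np.hstack([a,b]),alpha=1.8)[...,::-1])
for c in("top","side"):print([(np.round(d["at"],1),round(d["p"],2)) for d in robot.search_frame(c,"lidtin_mid")][:2])
E
```

```text
18.0833 [ 344.9 -465.8  222.1] toolz [ 0.005 -0.002 -1.   ] corr rotvec [ 0.0022  0.0053 -0.0004] w 1.0 F [-0.  -0.5 -1. ] qv 0.025
[(array([535.3, 189.5,  39.9]), 0.63)]
[(array([539.5, 168.3,  43.3]), 0.89)]
```

View pics/zoom1.png

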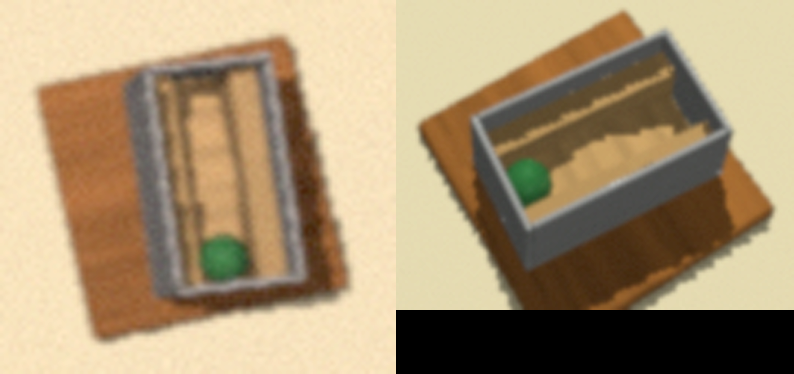

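The tin stands on the coaster with the marble at the near end, at (225,258) in the top zoom. I'll compute the final offset.

Run:
```python
from h import *
zt=lambda q:(np.array(q)+.5)/4.4+[375,160]-.5
zs=lambda q:(np.array(q)-[396,0]+.5)/2.95+[285,295]-.5
for P in (back("top",zt([(147,72),(272,57),(303,278),(180,295)]),52),back("side",zs([(472,118),(665,33),(730,132),(528,225)]),52)):print(P.mean(0).round(1))
```

```text
[ 593.1 -225.6   52. ]
[ 593.7 -223.9   52. ]
```

The tin is about 2 mm from the coaster centre, which is within measuring error. I'm handing in.

```bash
python3 -c "
from workcell import robot
print(robot.sign_off())"
```

```text
the job is handed in; nothing more can be done
None
```

The marble game is reset: the tin is back on the coaster with the marble at the end nearer the robot. I handed the job in at about 18 s of the 59 s allowed.

- **Tilt:** I gripped the tin across its width at mid-length with 60 N and lifted it about 80 mm. I tilted the near end down to 39.6° and held it there for about 2.4 s. This angle is the gripper's; a picture during the hold showed the tin tilted with it and its far end empty.
- **Placing:** After levelling, I lowered the tin until the wrist felt contact (10.5 N), then opened the jaws and moved the arm well clear.
- **Final position:** The two cameras put the tin at (593.1, -225.6) and (593.7, -223.9), against a coaster centre of about (592, -223). That is roughly 2–3 mm off centre, and the cameras differ by about 2 mm, which is their calibration error.
- **Lidded tin:** It was never approached. The detector's position before and after agrees to within about 4 mm, which is its own accuracy.

No check failed.

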